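# Factory-reset a recorder at the shop's service counter

## Robot

A 6-joint arm with a two-finger parallel gripper is mounted at the origin on the work surface. World frame = base frame: x ahead of the robot, y to its left, z up, the work surface at z = 0. Lengths are in m, angles in rad, forces in N, time in s.
With the tool pointing down it reaches from about 0.35 to 0.725 m from the base axis. Payload 4.3 kg.
Tool frame: the origin (TCP) lies midway between the tips of the shut fingers; the grasp point (between the pads) lies 19 mm behind it; z points along the fingers, y is the line along which they close (so a half turn about z gives the same grasp; the last joint's range is limited). The gripper opens to 85 mm and grips with 20 to 120 N. Pads are 22 mm wide; open, the fingers measure 114 mm over their backs; the gripper's body (76 mm by 85 mm) begins 54 mm behind the grasp point. The pads swing forward as they close: fully open they stand 13 mm farther back than shut.
Start: joints at [-1.235, 0.377, 0.081, 1.274, 0, 1.46], TCP at [0.248, -0.519, 0.231] pointing down, gripper open.
Joint ranges: [-2.72, 2.72], [-0.84, 1.66], [-1.02, 1.22], [-1.77, 2.12], [-1.37, 1.28], [-3.14, 3.14]. Speed limits (rad/s): [2.57, 2.57, 3.14, 3.14, 3.14, 3.14].

## Interface

Orientations are given as a unit quaternion [x, y, z, w].
In Python, from station import bot, grab_frame gives the robot as it stands.
- The arm moves only by the tool step_arm, never from a script. Its argument "deltas" is a list of rows, each a list of 6 numbers: the shift along the tool's x, y, z scaled (see below), then the turn, a rotation vector about the tool's x, y, z scaled (see below). In form: [[x, y, z, ax, ay, az], ...]. A call has 1 to 8 rows; each row shifts and turns the commanded pose from where the row before left it, along the tool's axes as they then stand; what a row does not reach is not made up. The controller multiplies each number of a shift by 2.5 cm and each number of a turn by pi/4 rad. A row lasts 1/8 s, in which the tool goes at most 62.5 mm and 10.7 degrees, less where a joint would pass 70% of its speed; a pose out of reach is approached as far as the arm can. A call with a number of a shift or a turn outside -1 to 1 is refused whole. A call with a gripper value outside its range is refused whole. "fingers" is the closure, from -1 (fully open) to 1 (shut), set as the call begins (left out, the last holds). The fingers move at their own pace and stop on an object; the grip force is fixed at half the most. Time passes only in rows, so rows that do not move let the fingers close. It gives the time, the measured TCP pose, the force, the opening and the grip force at its end, in the units of the state.
- bot.get_state(): the state, without advancing time (a new reading comes with each control period).
- grab_frame(name): name is "scene" or "top"; returns a dict with "color" (420x560x3 uint8, red, green, blue), "fovy" (degrees; the focal length in pixels is half the picture's height over the tangent of half this angle, whatever the lens; pixels are square), "cx", "cy" (the principal point, pixels), "pose" (4x4, takes a point from camera to world coordinates). Camera axes: x right, y down, z forward; pixel columns grow to the right and rows downward; lengths in m; the calibration is good to about 2 mm. A picture is of the moment at which its call begins. There is no depth.
- bot.sign_off(): hands the job in; it is judged then, once.
The state is a dict: "time": time; "joints": joint angles; "joint_velocities": joint speeds; "effort": joint torques, N m; "tcp_pos": TCP position; "ee_rot": TCP orientation; "force": force on the tool from outside, world axes, zero at the start; "ft_torque": the same for the moment, N m; "gripper_width": finger opening in m; "grip_force": force on a finger pad.
Only numpy, scipy, OpenCV 4.12 (cv2) and the standard library are available. Lean on these libraries where they do the work, as an engineer would, in place of code of your own. Each camera call takes 0.05 s, during which the arm holds its last target. There are 200 camera calls.

## Task

Reset the flat metal recorder on the counter: first slide the shutter on its top fully open, to its end stop, then take the reset stylus out of its stand and put its tip down through the uncovered hole and press the recessed button fully down. Finish while still gripping the stylus, more or less upright, and holding the button down with it; do not let go. Leave the carton, the remote control and the bottle where they are.

Things in the scene. Friction and masses are not known exactly. Their poses are not given: they have to be found in the camera images.
- recorder: flat bare-aluminium box fixed to the counter, 200 (x) x 240 (y) x 45 mm high; origin at the centre of its underside; its x and y axes lie along its sides, z up; the black front panel is on its -x side. On its top a black shutter runs along the box's y axis between two low aluminium guides (5 mm high, 48 mm apart, centred on the box's x = 0); the dark cooling slots are in its +x, +y corner, at the end towards which the shutter opens
- shutter_grip (a point): centre of the grip of the black shutter. The grip is an upright black bar 30 mm (box x) x 12 mm (box y) x 20 mm high, standing on the middle of the shutter plate, which is 40 (box x) x 56 (box y) x 3 mm and lies flat on the recorder's top; the bar's centre is 58.5 mm above the counter, its top 68.5 mm. Axes parallel to the recorder's
- shutter (a joint): slide of the shutter in m: 0 fully shut (grip straight above the hole), growing as it moves along the recorder's +y, away from the hole; 0.050 is fully open at the end stop. It stays where it is left; about 2 N moves it. Starts between 0 and 0.014, covering the hole
- hole_mouth (a point): centre of the mouth of the round reset hole in the recorder's top, 45 mm above the counter and 40 mm to the -y side of the box's centre; diameter 14 mm, vertical, too narrow for fingers; hidden by the shutter until that is open
- reset (a joint): black round recessed button in that hole, in m pressed: 0 up, 0.006 fully down; its face (diameter 12 mm) is 14 mm below the mouth when up, 20 mm when down. It is sprung: starts to move at 1.2 N, fully down at 4 N, and springs back when let go; the stylus's own weight does not move it
- stylus_mid (a point): centre of the stylus's handle. The stylus stands upright in the stand: a black round handle, diameter 16 mm, 65 mm long, above a steel shank, diameter 6 mm, 45 mm long, pointing down (whole length 110 mm, about 50 g). As it stands this point is 82.5 mm above the counter; z runs from the tip towards the handle
- stylus_tip (a point): lower end of the stylus's shank, 77.5 mm below the handle's centre along the stylus
- stylus: the stylus itself (see stylus_mid); origin at the tip of its shank, z towards the handle
- stand: grey block fixed to the counter, 60 x 60 x 50 mm high, with a loose vertical hole of diameter 9 mm and 47 mm deep in the middle of its top; the stylus's shank is in the hole and its handle rests on the block. Origin at the centre of its underside. It stands on the left or the right of the recorder, the carton on the other side
- carton: bystander: brown cardboard carton 75 x 75 x 42 mm, origin at the centre of its underside
- remote: bystander: black remote control lying flat, 45 (x) x 150 (y) x 18 mm, origin at the centre of its underside
- sanitiser: bystander: clear bottle with white cap, diameter 60 mm, 150 mm high, origin at the centre of its underside
Things that resemble listed ones, but are neither listed nor needed, are in the scene too. Of the things like the stylus, leave any that is yellow; of the rest the smaller one is meant.

How it is judged:
On the way, in this order (a step that is already met when the one before it is completed fails the run):
1. the shutter is slid open to its end stop (value of joint shutter above 0.046 m), for 0.2 s.
2. the stylus is drawn out of its stand in the fingers (height (world z) of stylus_tip above 0.052 m and contact force between the fingers and stylus above 1 N), for 0.1 s.
At the end, for the whole second after the job is handed in: Through the last second the shutter is open within 5 mm of its end stop, the button is at least 4.5 mm down of its 6 mm, the stylus's tip is in the hole at least 16 mm below its mouth, the stylus is within 20 degrees of upright and the fingers grip it with over 2 N (value of joint shutter above 0.045 m and value of joint reset above 0.0045 m and horizontal distance between stylus_tip and hole_mouth below 0.009 m and z of stylus_tip in the frame of hole_mouth below -0.016 m and angle between stylus's own z axis and vertical below 0.35 rad and contact force between the fingers and stylus above 2 N); the arm keeps its last pose, push and grip.
It fails at once if the carton is pushed more than 30 mm (distance of carton from where it was at the start of the episode above 0.03 m).
It fails at once if the remote control is pushed more than 30 mm (distance of remote from where it was at the start of the episode above 0.03 m).
It fails at once if the bottle is pushed more than 30 mm or tipped over (distance of sanitiser from where it was at the start of the episode above 0.03 m or angle between sanitiser's own z axis and vertical above 0.6 rad).
It also fails if it takes over 51 s, if anything falls off the work surface, if the arm or the gripper's body presses on something with over 40 N, if the wrist force passes 120 N, or if a joint passes its speed limit or range.

## Working session

There is one attempt and no reset: what is moved stays moved. The work goes in short steps, Python scripts to look and compute and a tool call to move; the robot and the scene stay as the last step left them, time stands still between calls to the robot, and variables do not carry over. Pictures are saved under pics/ and viewed, at most 10 in all, crops included, and the job is handed in when it is done.

Besides the shell and the picture viewer there is one more tool, called after "Emit:" as name(argument=value, ...) on one line, values as JSON. step_arm: Moves the arm, as the interface text tells. Shifts and turns lie within -1 to 1; 1 stands for 2.5 cm of shift or pi/4 rad of turn. Its arguments: {"type":"object","properties":{"deltas":{"type":"array"},"fingers":{"type":"number"}},"required":["deltas"]}

```bash
mkdir -p pics
cat > h.py <<'E'
import numpy as np, cv2
from station import bot, grab_frame
def K(f):
    h=f["color"].shape[0]; return h/2/np.tan(np.radians(f["fovy"])/2)
def ray(f,u,v,z):
    F=K(f);P=np.array(f["pose"]);d=P[:3,:3]@np.array([(u-f["cx"])/F,(v-f["cy"])/F,1]);o=P[:3,3]
    return o+d*(z-o[2])/d[2]
def proj(f,p):
    F=K(f);P=np.array(f["pose"]);c=P[:3,:3].T@(np.array(p)-P[:3,3]);return np.array([f["cx"]+F*c[0]/c[2],f["cy"]+F*c[1]/c[2]])
E
python3 - <<'E'
from h import *
for n in("scene","top"):
    f=grab_frame(n);cv2.imwrite(f"pics/{n}0.png",f["color"][:,:,::-1]);print(n,f["fovy"],f["cx"],f["cy"],np.round(f["pose"],3).tolist())
print(bot.get_state())
E
```

```text
scene 53.839367646193786 279.0729176089839 210.37070902352505 [[-0.762, 0.48, -0.435, 0.947], [0.648, 0.564, -0.512, 0.438], [-0.001, -0.672, -0.74, 0.712], [0.0, 0.0, 0.0, 1.0]]
top 55.72256171293232 275.7008827247968 210.80337143455924 [[0.006, -0.994, 0.111, 0.477], [-1.0, -0.007, -0.0, 0.018], [0.001, -0.111, -0.994, 1.142], [0.0, 0.0, 0.0, 1.0]]
{'time': 0.1, 'joints': array([-1.23529757e+00,  3.78012875e-01,  7.97684075e-02,  1.27440626e+00,
        2.48223414e-05,  1.46050481e+00]), 'joint_velocities': array([-0.00127016, -0.00255261,  0.00132094,  0.00233662, -0.00017923,
       -0.00038714]), 'effort': array([ 7.37185601e-04, -4.64695072e+01,  2.70582157e+01,  1.20321198e-02,
       -1.69503446e-04, -2.52824663e-06]), 'tcp_pos': array([ 0.24774563, -0.51823921,  0.23044471]), 'ee_rot': array([ 9.75261138e-01,  2.21053957e-01, -9.18531476e-05, -9.22723740e-04]), 'force': array([ 0.68934568,  0.68355114, -0.15249859]), 'ft_torque': array([0.01106764, 0.01457081, 0.00421565]), 'grip_force': 0.0, 'gripper_width': 0.08516329592696692}
```

View pics/scene0.png

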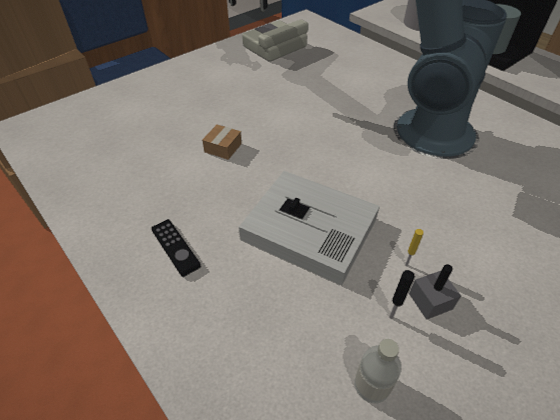

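View pics/top0.png

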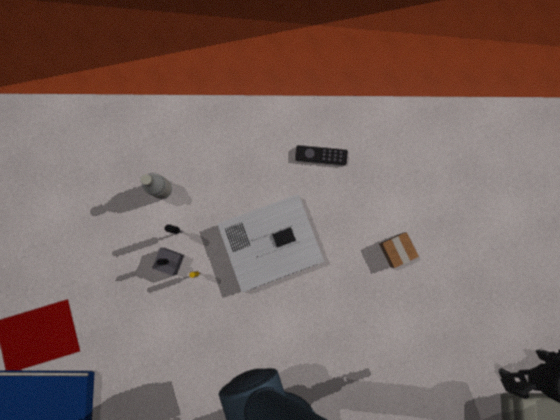

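Run:
```python
import cv2
a=cv2.imread("pics/top0.png")[185:305,140:340];cv2.imwrite("pics/tc.png",cv2.convertScaleAbs(cv2.resize(a,None,fx=4,fy=4,interpolation=2),alpha=1.4))
a=cv2.imread("pics/scene0.png")[165:325,230:470];cv2.imwrite("pics/sc.png",cv2.convertScaleAbs(cv2.resize(a,None,fx=3.3,fy=3.3,interpolation=2),alpha=1.4))
```

```text
(no output)
```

View pics/tc.png

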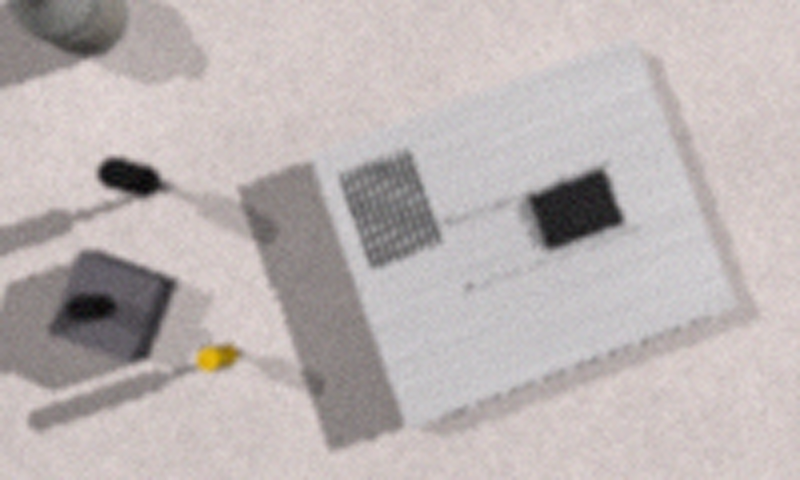

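View pics/sc.png

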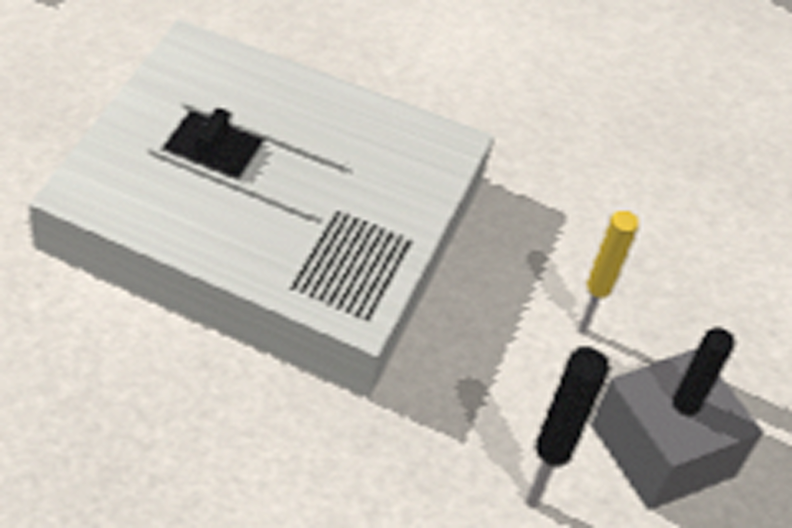

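Look-alikes in top view: yellow (194,273) is excluded, the larger black one is at (172,229), and the smaller black one is in the grey stand at (162,262). The crops confirm that the stylus in the stand (scene ≈(443,277)) is smaller, so that's the one meant. The shutter is at top (283,237), with the slots at (237,237).

```bash
cat > m.py <<'E'
from h import *
from scipy.optimize import least_squares
def blobs(m,amin=15):
    n,l,s,c=cv2.connectedComponentsWithStats(m.astype(np.uint8));return [(s[i,4],c[i].round(2),s[i,:4]) for i in range(1,n) if s[i,4]>=amin]
E
python3 - <<'E'
from m import *
f={n:grab_frame(n) for n in("scene","top")}
roi={"top":(185,305,140,340),"scene":(165,325,230,470)}
for n in f:
    c=f[n]["color"].astype(int);r=roi[n];k=np.zeros(c.shape[:2],bool);k[r[0]:r[1],r[2]:r[3]]=1
    b=cv2.GaussianBlur(c.astype(np.float32),(3,3),0)
    alu=((b[...,2]-b[...,0]>-4)&(b.sum(2)>300)&k)
    print(n,"black");[print(x) for x in blobs((c.sum(2)<95)&k)]
    m=cv2.morphologyEx(alu.astype(np.uint8),cv2.MORPH_CLOSE,np.ones((9,9)));m=cv2.morphologyEx(m,cv2.MORPH_OPEN,np.ones((5,5)))
    cs=max(cv2.findContours(m,0,1)[0],key=cv2.contourArea)
    print("alu",cv2.contourArea(cs),cv2.boundingRect(cs))
    if n=="top":
        w=np.array([ray(f[n],*p[0],.045)[:2] for p in cs])
        R=cv2.minAreaRect((w*1000).astype(np.float32));print("rect mm",R);print(cv2.boxPoints(R).round(1).tolist())
    else:
        q=cv2.approxPolyDP(cv2.convexHull(cs),6,True)[:,0];print(q.tolist(),[ray(f[n],*p,.045).round(4)[:2].tolist() for p in q])
# manual corners from crops
print("top manual",[ray(f["top"],139.6+x/4,184.6+y/4,.045)[:2].round(4).tolist() for x,y in((638,42),(742,303),(402,427),(315,157))])
print("scene manual",[ray(f["scene"],229.65+x/3.3,164.65+y/3.3,.045)[:2].round(4).tolist() for x,y in((180,22),(493,140),(378,356),(31,208))])
print("plate top",[ray(f["top"],139.6+x/4,184.6+y/4,.048)[:2].round(4).tolist() for x,y in((605,170),(623,222),(549,249),(529,197))])
obs={"top":(139.6+91/4,184.6+307/4),"scene":(229.65+704/3.3,164.65+371/3.3)}
g=lambda p:np.concatenate([proj(f[n],[p[0],p[1],.0825])-obs[n] for n in obs])
s=least_squares(g,[.45,.3]);print("stylus",s.x,s.fun)
print("stand top",[ray(f["top"],139.6+x/4,184.6+y/4,.05)[:2].round(4).tolist() for x,y in((88,250),(176,285),(138,360),(50,328))])
E
```

```text
scene black
(np.int32(325), array([294.56, 207.82]), array([280, 198,  29,  20], dtype=int32))
(np.int32(226), array([442.54, 277.21]), array([434, 265,  18,  26], dtype=int32))
(np.int32(381), array([402.81, 287.62]), array([393, 271,  21,  35], dtype=int32))
alu 990.5 (321, 230, 39, 42)
[[327, 230], [359, 238], [345, 271], [328, 266], [321, 252]] [[0.5147, 0.0837], [0.4797, 0.1414], [0.5604, 0.1786], [0.5771, 0.1493], [0.5639, 0.1164]]
top black
(np.int32(68), array([172.1, 228.9]), array([166, 226,  13,   7], dtype=int32))
(np.int32(198), array([283.53, 237.03]), array([274, 229,  20,  17], dtype=int32))
(np.int32(57), array([162.  , 261.49]), array([157, 259,  12,   6], dtype=int32))
alu 6235.5 (218, 196, 105, 96)
rect mm ((511.22259521484375, 32.32090759277344), (202.69381713867188, 242.98345947265625), 20.88311004638672)
[[373.20001220703125, 109.69999694824219], [459.79998779296875, -117.30000305175781], [649.2000122070312, -45.099998474121094], [562.5999755859375, 182.0]]
top manual [[0.6436, -0.0478], [0.4634, -0.119], [0.3783, 0.1125], [0.5617, 0.1757]]
scene manual [[0.4643, -0.111], [0.3818, 0.1114], [0.5641, 0.1801], [0.6506, -0.0403]]
plate top [[0.5538, -0.0249], [0.5181, -0.0373], [0.4993, 0.0134], [0.5349, 0.0274]]
stylus [0.45817467 0.31602248] [ 0.03591652  0.10456858 -0.03757629  0.08778468]
stand top [[0.4966, 0.3288], [0.4732, 0.2679], [0.4224, 0.292], [0.4435, 0.3526]]
```

```bash
cat >> h.py <<'E'
from scipy.spatial.transform import Rotation as Ro
def to(p,yaw):
    s=bot.get_state();R=Ro.from_quat(s["ee_rot"]).as_matrix()
    Rt=np.array([[np.cos(yaw),np.sin(yaw),0],[np.sin(yaw),-np.cos(yaw),0],[0,0,-1]])
    print("t",s["time"],"tcp",s["tcp_pos"].round(4),"shift",(Rt.T@(np.array(p)-s["tcp_pos"])/.025).round(2),"turn first",(Ro.from_matrix(R.T@Rt).as_rotvec()/(np.pi/4)).round(3),"w",round(s["gripper_width"],4),"grip",s["grip_force"],"F",s["force"].round(2))
E
python3 -c "
from h import *
to([.5265,-.0055,.12],np.radians(20.9))"
```

```text
t 0.2 tcp [ 0.2478 -0.5184  0.2307] shift [ 17.73 -15.19   4.43] turn first [-0.002 -0.     0.103] w 0.0855 grip 0.0 F [ 0.6   0.99 -0.4 ]
```

Emit:
step_arm(deltas=[[0, 0, 0, 0, 0, 0.103], [1, -0.85, 0, 0, 0, 0], [1, -0.85, 0, 0, 0, 0], [1, -0.85, 0, 0, 0, 0], [1, -0.85, 0, 0, 0, 0], [1, -0.85, 0, 0, 0, 0], [1, -0.85, 0, 0, 0, 0], [1, -0.85, 0, 0, 0, 0]], fingers=-1)

```text
time: 1.2
tcp_pos: [0.3587, -0.3163, 0.2312]
ee_rot: [0.983, 0.181, -0.0, -0.0]
force: [1.1, 0.1, 0.1]
gripper_width: 0.0854
grip_force: 0.0
```

Emit:
step_arm(deltas=[[1, -0.85, 0, 0, 0, 0], [1, -0.85, 0, 0, 0, 0], [1, -0.85, 0, 0, 0, 0], [1, -0.85, 0.5, 0, 0, 0], [1, -0.85, 0.5, 0, 0, 0], [1, -0.85, 0.5, 0, 0, 0], [1, -0.85, 0.5, 0, 0, 0], [1, -0.85, 0.5, 0, 0, 0]])

```text
time: 2.2
tcp_pos: [0.4848, -0.0862, 0.1683]
ee_rot: [0.983, 0.181, -0.0, 0.0]
force: [0.1, 0.1, 0.4]
gripper_width: 0.0854
grip_force: 0.0
```

```bash
python3 -c "
from h import *
to([.5265,-.0055,.12],np.radians(20.9))"
```

```text
t 2.2 tcp [ 0.4848 -0.0862  0.1683] shift [ 2.71 -2.42  1.93] turn first [0. 0. 0.] w 0.0854 grip 0.0 F [0.07 0.08 0.44]
```

Emit:
step_arm(deltas=[[0.9, -0.8, 0.6, 0, 0, 0], [0.9, -0.8, 0.6, 0, 0, 0], [0.9, -0.8, 0.7, 0, 0, 0], [0, 0, 0.7, 0, 0, 0], [0, 0, 0.7, 0, 0, 0], [0, 0, 0.7, 0, 0, 0], [0, 0, 0.6, 0, 0, 0]])

```text
time: 3.08
tcp_pos: [0.5259, -0.007, 0.0529]
ee_rot: [0.983, 0.181, -0.0, -0.0]
force: [-0.0, -0.1, 0.1]
gripper_width: 0.0852
grip_force: 0.0
```

Emit:
step_arm(deltas=[[0, 0, 0, 0, 0, 0], [0, 0, 0, 0, 0, 0], [0, 0, 0, 0, 0, 0], [0, 0, 0, 0, 0, 0], [0, 0, 0, 0, 0, 0], [0, 0, 0, 0, 0, 0]], fingers=1)

```text
time: 3.82
tcp_pos: [0.5266, -0.0068, 0.0546]
ee_rot: [0.983, 0.182, 0.001, -0.0]
force: [-1.6, 1.9, 5.7]
gripper_width: 0.0105
grip_force: 59.6
```

```bash
python3 -c "
from h import *
to([.5265,-.0055,.053],np.radians(20.9))"
```

```text
t 3.825 tcp [ 0.5266 -0.0068  0.0546] shift [ 0.02 -0.05  0.06] turn first [-0.    -0.002  0.   ] w 0.0105 grip 59.553110003471375 F [-1.6   1.93  5.71]
```

Emit:
step_arm(deltas=[[0, 0, -0.1, 0, 0, 0], [0, -0.3, 0, 0, 0, 0], [0, -0.4, 0, 0, 0, 0], [0, -0.4, 0, 0, 0, 0], [0, -0.4, 0, 0, 0, 0], [0, -0.3, 0, 0, 0, 0], [0, -0.1, 0, 0, 0, 0], [0, -0.1, 0, 0, 0, 0]])

```text
time: 4.82
tcp_pos: [0.5089, 0.0395, 0.0548]
ee_rot: [0.983, 0.181, 0.0, 0.0]
force: [6.7, 0.4, -14.7]
gripper_width: 0.0106
grip_force: 59.9
```

Emit:
step_arm(deltas=[[0, -0.05, 0, 0, 0, 0], [0, 0, 0, 0, 0, 0]])

```text
time: 5.08
tcp_pos: [0.5087, 0.04, 0.0548]
ee_rot: [0.983, 0.181, 0.0, 0.001]
force: [5.7, -0.8, -15.7]
gripper_width: 0.0102
grip_force: 59.8
```

```bash
python3 -c "
from h import *
to([.5266,-.0068,.053],np.radians(20.9))"
```

```text
t 5.075 tcp [0.5087 0.04   0.0548] shift [0.   2.01 0.07] turn first [ 0.002 -0.    -0.   ] w 0.0102 grip 59.81932997703552 F [  5.67  -0.8  -15.7 ]
```

Emit:
step_arm(deltas=[[0, -0.1, 0.06, 0, 0, 0], [0, -0.1, 0, 0, 0, 0], [0, 0, 0, 0, 0, 0]])

```text
time: 5.45
tcp_pos: [0.5087, 0.0403, 0.0547]
ee_rot: [0.984, 0.18, 0.001, 0.006]
force: [7.1, -13.9, -8.2]
gripper_width: 0.0105
grip_force: 60.7
```

End stop reached. Release, rise, and move aside so the hole can be seen.

Emit:
step_arm(deltas=[[0, 0.15, 0, 0, 0, 0], [0, 0, 0, 0, 0, 0], [0, 0, 0, 0, 0, 0], [0, 0, 0, 0, 0, 0]], fingers=-1)

```text
time: 5.95
tcp_pos: [0.5072, 0.0422, 0.0548]
ee_rot: [0.983, 0.182, -0.0, -0.0]
force: [0.0, -0.4, -0.9]
gripper_width: 0.0811
grip_force: 0.0
```

Emit:
step_arm(deltas=[[0, 0, -0.6, 0, 0, 0], [0, 0, -1, 0, 0, 0], [0, 0, -1, 0, 0, 0], [0, 0, -1, 0, 0, 0], [0, 0, -1, 0, 0, 0], [-0.5, -1, -0.7, 0, 0, 0], [-0.5, -1, 0, 0, 0, 0], [-0.5, -1, 0, 0, 0, 0]])

```text
time: 6.95
tcp_pos: [0.4455, 0.0992, 0.1888]
ee_rot: [0.983, 0.181, 0.001, 0.0]
force: [0.6, 0.5, -0.3]
gripper_width: 0.0855
grip_force: 0.0
```

Emit:
step_arm(deltas=[[0.3, -1, 0, 0, 0, 0], [0.3, -1, 0, 0, 0, 0], [0.3, -1, 0, 0, 0, 0], [0.3, -1, 0, 0, 0, 0]])

```text
time: 7.45
tcp_pos: [0.438, 0.2037, 0.1885]
ee_rot: [0.983, 0.182, 0.001, -0.0]
force: [-0.6, 0.1, 0.2]
gripper_width: 0.0855
grip_force: 0.0
```

Run:
```python
from m import *
to([.4583,.315,.17],np.radians(20.9))
h=np.array([.5266,-.0064,.045]);P=[]
for n in("scene","top"):
    f=grab_frame(n);c=f["color"];print(n,proj(f,h).round(2),proj(f,[.4583,.315,.0825]).round(1))
    u,v=proj(f,h).round().astype(int);w=np.array([v-25,u-40])
    a=c[v-25:v+30,u-40:u+40];P.append(cv2.resize(a,None,fx=5,fy=5,interpolation=2))
    m=np.zeros(c.shape[:2],bool);m[v-6:v+7,u-6:u+7]=1
    d=c.sum(2).astype(int);print("median",np.median(d[m]))
    for A,cc,s in blobs((d<.6*np.median(d[m]))&m,3):print(A,cc,ray(f,*cc,.045).round(4),s)
cv2.imwrite("pics/hole.png",np.hstack(P)[:,:,::-1])
```

```text
t 7.45 tcp [0.438  0.2037 0.1885] shift [ 2.35 -3.87  0.74] turn first [ 0.    -0.002  0.   ] w 0.0855 grip 0.0 F [-0.61  0.07  0.18]
scene [293.95 208.49] [442.4 276.8]
median 464.0
3 [291.33 209.67] [ 0.5333 -0.0075  0.045 ] [291 209   2   2]
top [284.09 236.99] [162.8 261.4]
median 452.0
17 [283.59 236.88] [ 0.5269 -0.005   0.045 ] [282 235   4   5]
```

View pics/hole.png

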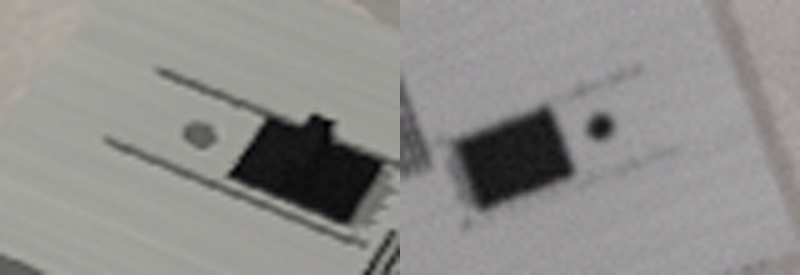

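Run:
```python
from m import *
f={n:grab_frame(n) for n in("scene","top")}
t=lambda x,y:(139.6+x/4,184.6+y/4); s=lambda x,y:(229.65+x/3.3,164.65+y/3.3)
def tri(a,b):
    g=lambda p:np.concatenate([proj(f["top"],p)-a,proj(f["scene"],p)-b]);r=least_squares(g,[.45,.3,.05]);return r.x.round(4),np.abs(r.fun).max().round(2)
print("big base",ray(f["scene"],*s(535,500),0).round(3),"mid",tri(t(131,176),s(572,405)),"topend",tri(t(112,170),s(589,358)))
print("yellow base",ray(f["scene"],*s(585,330),0).round(3),"mid",tri(t(217,357),s(612,254)))
print("stylus",tri(t(91,307),s(704,371)))
print("hole",ray(f["scene"],293.8,209.4,.045),ray(f["top"],283.6,236.8,.045))
print("bottle",ray(f["top"],155,185,.06))
for yaw in (20.9,):to([.4583,.315,.17],np.radians(yaw))
```

```text
big base [0.541 0.289 0.   ] mid (array([0.5436, 0.2879, 0.1033]), np.float64(0.22)) topend (array([0.5449, 0.2877, 0.1475]), np.float64(0.09))
yellow base [0.425 0.234 0.   ] mid (array([0.4263, 0.2325, 0.0776]), np.float64(0.14))
stylus (array([0.4584, 0.316 , 0.0831]), np.float64(0.03))
hole [ 0.52865644 -0.00460359  0.045     ] [ 0.52712428 -0.00503325  0.045     ]
bottle [0.66688114 0.35070802 0.06      ]
t 7.65 tcp [0.438  0.2028 0.188 ] shift [ 2.36 -3.9   0.72] turn first [ 0.001 -0.001  0.002] w 0.0851 grip 0.0 F [-0.91  0.32 -0.47]
```

Emit:
step_arm(deltas=[[0.6, -0.97, 0, 0, 0, 0], [0.6, -0.97, 0, 0, 0, 0], [0.6, -0.98, 0, 0, 0, 0], [0.56, -0.98, 0, 0, 0, 0], [0, 0, 0.5, 0, 0, 0], [0, 0, 0, 0, 0, 0]], fingers=-0.2)

```text
time: 8.4
tcp_pos: [0.4684, 0.2832, 0.1739]
ee_rot: [0.979, 0.205, -0.005, -0.013]
force: [-0.9, -0.7, 0.4]
gripper_width: 0.0512
grip_force: 0.0
```

```bash
python3 -c "
from h import *
to([.4584,.315,.066],np.radians(20.9))"
```

```text
t 8.4 tcp [0.4684 0.2832 0.1739] shift [ 0.08 -1.33  4.32] turn first [-0.034  0.006  0.062] w 0.0512 grip 0.0 F [-0.86 -0.74  0.37]
```

```bash
python3 -c "
from h import *
s=bot.get_state();print(s['joints'].round(3),s['joint_velocities'].round(3))"
```

```text
[ 0.413  0.345 -0.116  1.113  0.027  3.141] [ 0.    -0.013  0.012  0.016  0.002  0.   ]
```

Joint 6 hit its limit, so I'll use yaw 45° for the grasp instead.

Emit:
step_arm(deltas=[[0, 0, 0, 0, 0, -0.2], [0, 0, 0, 0, 0, -0.2], [0, 0, 0, 0, 0, -0.1], [0, 0, 0, 0, 0, 0]])

```text
time: 8.9
tcp_pos: [0.4691, 0.2838, 0.1754]
ee_rot: [0.92, 0.392, -0.001, -0.013]
force: [-0.7, -0.4, 0.7]
gripper_width: 0.0508
grip_force: 0.0
```

```bash
python3 -c "
from h import *
to([.4584,.315,.066],np.radians(45))"
```

```text
t 8.9 tcp [0.4691 0.2838 0.1754] shift [ 0.58 -1.19  4.37] turn first [-0.032 -0.012  0.025] w 0.0508 grip 0.0 F [-0.71 -0.38  0.75]
```

Emit:
step_arm(deltas=[[0, 0, 0, -0.032, -0.012, 0.025], [0.3, -0.6, 0, 0, 0, 0], [0.28, -0.59, 0, 0, 0, 0], [0, 0, 0.5, 0, 0, 0], [0, 0, 0, 0, 0, 0]])

```text
time: 9.52
tcp_pos: [0.4576, 0.3157, 0.1612]
ee_rot: [0.923, 0.384, -0.001, 0.0]
force: [0.2, -0.4, -0.3]
gripper_width: 0.0513
grip_force: 0.0
```

```bash
python3 -c "
from h import *
to([.4584,.315,.066],np.radians(45))"
```

```text
t 9.525 tcp [0.4576 0.3157 0.1612] shift [0.   0.04 3.81] turn first [-0.001  0.003  0.004] w 0.0513 grip 0.0 F [ 0.25 -0.39 -0.26]
```

Emit:
step_arm(deltas=[[0, 0.04, 0.7, 0, 0, 0], [0, 0, 0.7, 0, 0, 0], [0, 0, 0.7, 0, 0, 0], [0, 0, 0.7, 0, 0, 0], [0, 0, 0.5, 0, 0, 0], [0, 0, 0.5, 0, 0, 0], [0, 0, 0, 0, 0, 0]])

```text
time: 10.4
tcp_pos: [0.4588, 0.3149, 0.0669]
ee_rot: [0.924, 0.384, -0.001, -0.0]
force: [-0.5, -0.5, 0.2]
gripper_width: 0.0511
grip_force: 0.0
```

Emit:
step_arm(deltas=[[0, 0, 0, 0, 0, 0], [0, 0, 0, 0, 0, 0], [0, 0, 0, 0, 0, 0], [0, 0, 0, 0, 0, 0], [0, 0, 0, 0, 0, 0]], fingers=1)

```text
time: 11.02
tcp_pos: [0.4603, 0.3157, 0.0687]
ee_rot: [0.923, 0.384, 0.001, -0.0]
force: [-0.1, -0.8, 5.4]
gripper_width: 0.0142
grip_force: 58.4
```

Emit:
step_arm(deltas=[[0, 0, -0.4, 0, 0, 0], [0, 0, -0.7, 0, 0, 0], [0, 0, -0.7, 0, 0, 0], [0, 0, -0.7, 0, 0, 0], [0, 0, -0.8, 0, 0, 0], [0, 0, -0.8, 0, 0, 0], [0, 0, -0.8, 0, 0, 0], [0, 0, -0.4, 0, 0, 0]])

```text
time: 12.02
tcp_pos: [0.4597, 0.3155, 0.2016]
ee_rot: [0.923, 0.384, 0.001, -0.0]
force: [0.4, 1.0, -0.4]
gripper_width: 0.0145
grip_force: 58.4
```

```bash
python3 -c "
from h import *
to([.5272,-.0055,.18],np.radians(45))
P=[]
for n in('scene','top'):
    f=grab_frame(n);t=bot.get_state()['tcp_pos'];u,v=proj(f,t+[0,0,-.05]).astype(int)
    print(n,u-50,v-50,proj(f,t),proj(f,t+[0,0,-.0617]))
    P.append(cv2.resize(f['color'][v-50:v+50,u-50:u+50],None,fx=4,fy=4,interpolation=2))
cv2.imwrite('pics/grip.png',np.hstack(P)[:,:,::-1])
"
```

```text
t 12.025 tcp [0.4597 0.3155 0.2016] shift [-7.17 10.99  0.86] turn first [-0.    -0.002  0.003] w 0.0145 grip 58.44761610031128 F [ 0.39  1.02 -0.36]
scene 404 204 [464.33703313 235.64626716] [452.21525768 258.59929219]
top 104 211 [148.2836759  261.45916714] [156.11467042 261.07167538]
```

View pics/grip.png

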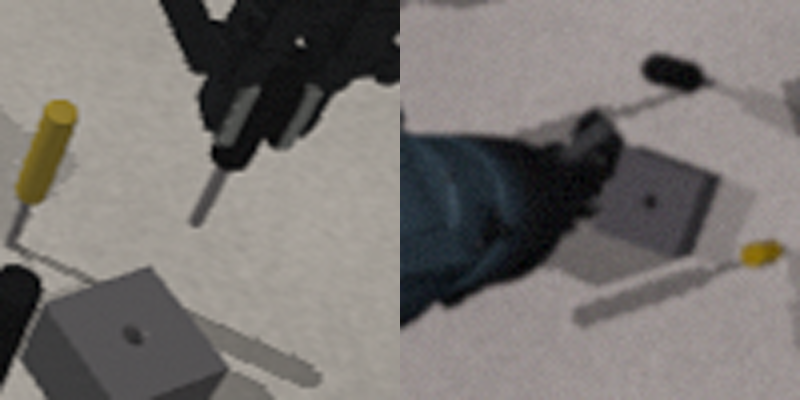

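Stylus gripped and upright, tip at scene ≈(452.6,259.3), as predicted under the TCP. Carry it over the hole.

Emit:
step_arm(deltas=[[-0.6, 0.92, 0, 0, 0, 0], [-0.6, 0.92, 0, 0, 0, 0], [-0.6, 0.92, 0, 0, 0, 0], [-0.6, 0.92, 0, 0, 0, 0], [-0.6, 0.92, 0, 0, 0, 0], [-0.6, 0.92, 0, 0, 0, 0], [-0.6, 0.92, 0, 0, 0, 0], [-0.6, 0.92, 0, 0, 0, 0]])

```text
time: 13.12
tcp_pos: [0.5046, 0.0996, 0.1992]
ee_rot: [0.923, 0.384, -0.001, -0.001]
force: [0.2, -0.2, -0.7]
gripper_width: 0.0143
grip_force: 58.5
```

Emit:
step_arm(deltas=[[-0.6, 0.92, 0.2, 0, 0, 0], [-0.6, 0.92, 0.2, 0, 0, 0], [-0.6, 0.92, 0.2, 0, 0, 0], [-0.5, 0.8, 0.2, 0, 0, 0], [0, 0, 0.5, 0, 0, 0], [0, 0, 0.5, 0, 0, 0], [0, 0, 0, 0, 0, 0]])

```text
time: 14.0
tcp_pos: [0.526, -0.002, 0.1534]
ee_rot: [0.923, 0.384, -0.001, -0.001]
force: [-0.4, 0.2, 0.2]
gripper_width: 0.0145
grip_force: 58.6
```

```bash
python3 -c "
from h import *
to([.5275,-.0055,.12],np.radians(45))"
```

```text
t 14.0 tcp [ 0.526  -0.002   0.1534] shift [-0.06  0.14  1.34] turn first [-0.004  0.002  0.004] w 0.0145 grip 58.567147850990295 F [-0.41  0.21  0.22]
```

Lower to tip ≈8 mm above the mouth (TCP 0.117) and check in the image.

Emit:
step_arm(deltas=[[-0.06, 0.14, 0.5, 0, 0, 0], [0, 0, 0.5, 0, 0, 0], [0, 0, 0.44, 0, 0, 0], [0, 0, 0, 0, 0, 0]])

```text
time: 14.5
tcp_pos: [0.528, -0.0064, 0.1179]
ee_rot: [0.923, 0.384, -0.001, -0.001]
force: [-1.0, 0.4, -1.0]
gripper_width: 0.0142
grip_force: 58.6
```

```bash
python3 -c "
from h import *
to([.5275,-.0055,.117],np.radians(45))
P=[]
for n in('scene','top'):
    f=grab_frame(n);t=bot.get_state()['tcp_pos'];u,v=proj(f,[.5275,-.0055,.045]).astype(int)
    print(n,u-25,v-30,'tip',proj(f,t+[0,0,-.0637]),'hole',proj(f,[.5275,-.0055,.045]))
    P.append(cv2.resize(f['color'][v-30:v+20,u-25:u+25],None,fx=8,fy=8,interpolation=2))
cv2.imwrite('pics/pre.png',np.hstack(P)[:,:,::-1])
"
```

```text
t 14.5 tcp [ 0.528  -0.0064  0.1179] shift [ 0.01 -0.04  0.04] turn first [-0.003  0.001  0.003] w 0.0142 grip 58.56839954853058 F [-0.96  0.39 -1.01]
scene 268 178 tip [293.37227005 205.80626171] hole [293.92184165 208.91534082]
top 258 206 tip [284.23955787 235.90090515] hole [283.76980434 236.66473577]
```

View pics/pre.png

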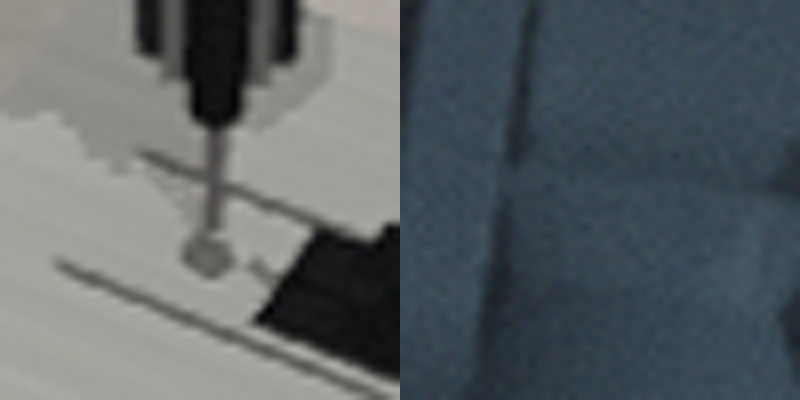

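Emit:
step_arm(deltas=[[0, 0.03, 0.2, 0, 0, 0], [0, 0, 0.2, 0, 0, 0], [0, 0, 0.2, 0, 0, 0], [0, 0, 0.2, 0, 0, 0], [0, 0, 0, 0, 0, 0]])

```text
time: 15.22
tcp_pos: [0.5292, -0.007, 0.0987]
ee_rot: [0.923, 0.384, -0.0, -0.001]
force: [0.1, 0.3, -0.6]
gripper_width: 0.0145
grip_force: 58.6
```

Emit:
step_arm(deltas=[[0, 0, 0.1, 0, 0, 0], [0, 0, 0.1, 0, 0, 0], [0, 0, 0.1, 0, 0, 0], [0, 0, 0.1, 0, 0, 0], [0, 0, 0, 0, 0, 0]])

```text
time: 15.85
tcp_pos: [0.53, -0.0071, 0.0894]
ee_rot: [0.923, 0.384, 0.0, -0.0]
force: [-0.1, 1.2, 3.2]
gripper_width: 0.0145
grip_force: 58.7
```

Emit:
step_arm(deltas=[[0, 0, 0.1, 0, 0, 0], [0, 0, 0.06, 0, 0, 0], [0, 0, 0, 0, 0, 0], [0, 0, 0, 0, 0, 0]])

```text
time: 16.35
tcp_pos: [0.5307, -0.0071, 0.0879]
ee_rot: [0.923, 0.384, 0.002, 0.0]
force: [-4.9, 0.3, 19.2]
gripper_width: 0.0146
grip_force: 60.9
```

```bash
python3 -c "
from h import *
f=grab_frame('scene');u,v=proj(f,[.5275,-.0055,.07]).astype(int)
cv2.imwrite('pics/end.png',cv2.resize(f['color'][v-35:v+35,u-45:u+45],None,fx=8,fy=8,interpolation=2)[:,:,::-1])
to([.5275,-.0055,.088],np.radians(45))"
```

```text
t 16.4 tcp [ 0.5307 -0.007   0.0879] shift [-0.05 -0.13 -0.01] turn first [ 0.003 -0.003  0.003] w 0.0145 grip 60.882105231285095 F [-4.28  1.36 19.41]
```

View pics/end.png

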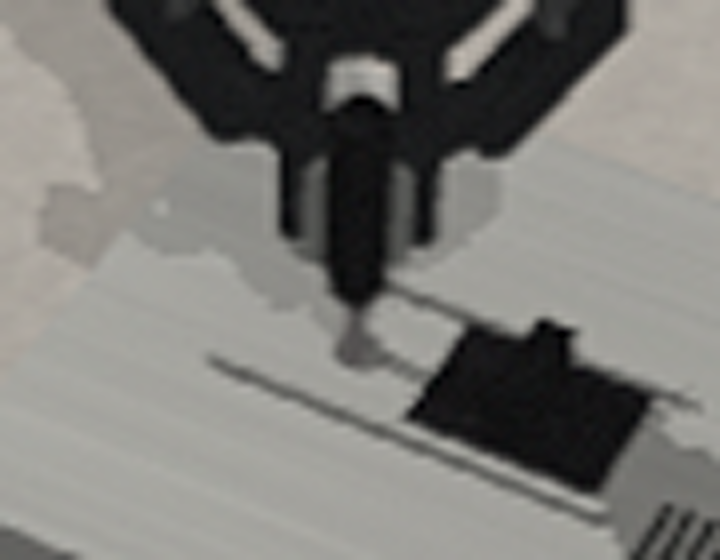

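The picture shows the shank inside the hole at (355,345), the stylus upright, and the shutter still open at (535,410).

```bash
python3 -c "
from station import bot
print(bot.sign_off())"
```

```text
the job is handed in; nothing more can be done
None
```

I handed the job in at 16.4 s with the shutter open at its end stop and the gripped, upright stylus pressing the reset button at about 19 N (it needs 4 N). The sign-off did not report a pass or fail.

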